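Clip a belt pulley onto its shaft

ROBOT

A 7-joint arm with a two-finger parallel gripper is mounted at the origin on a cart in front of the work surface, level with it; the furniture and walls round the work are solid. World frame = base frame: x ahead of the robot, y to its left, z up, the work surface at z = 0. Lengths are in m, angles in rad, forces in N, time in s.
With the tool pointing down it reaches from about 0.425 to 0.925 m from the base axis. Payload 6.8 kg.
Tool frame: the origin (TCP) lies on the centre line of the jaws, within the pads' length; the fingertips stand 14 mm ahead of it and the grasp point (between the pads) lies 5 mm behind it (r.nose_length is the distance from the TCP to the fingertips, in m); z points along the fingers, y is the direction in which the jaws open and shut (so a half turn about z gives the same grasp; the last joint's range is limited). The gripper opens to 85 mm and grips with 20 to 120 N. Pads are 22 mm wide; open, the fingers measure 114 mm over their backs; the gripper's body (76 mm by 85 mm) begins 54 mm behind the grasp point. The pads swing forward as they close: fully open they stand 13 mm farther back than shut.
Start: joints at [-1.226, 0.477, 0.022, 1.555, -0.011, 1.109, -0.083], TCP at [0.295, 0.607, 0.245] pointing down, gripper open.
Joint ranges: [-2.96, 2.96], [-0.34, 2.1], [-1.41, 1.46], [0.24, 2.44], [-1.37, 4.51], [0.17, 1.92], [-2.96, 2.96]. Speed limits (rad/s): [2.39, 2.39, 3.14, 3.14, 3.14, 3.14, 3.14].

INTERFACE

Orientations are given as a rotation vector (axis times angle).
In Python, from bench import r, imaging, look_for, outline_of gives the robot as it stands. The module is installed in compiled form; this text tells all that it offers.
- The arm moves only by the tool carry_out, never from a script. Its arguments are lists of equal length, an entry for each row: "offset": the shift along the tool's x, y, z as a fraction of full scale, a list of three; "turn": the turn, a rotation vector about the tool's x, y, z as a fraction of full scale, a list of three. A call has 1 to 8 rows; each row is the pose to reach, as a shift and turn from the pose commanded when the call began, along the tool's axes at that moment; what a row does not reach only later rows make up. Full scale, the value 1, is 0.5 m for a shift and 1.5 rad for a turn. A row lasts 1/10 s, in which the tool goes at most 50 mm and 8.59 degrees, less where a joint would pass 70% of its speed; a pose out of reach is approached as far as the arm can. A call with a number of a shift or a turn outside -1 to 1 is refused whole. A call with a gripper value outside its range is refused whole. "hand" is the closure, from 0 (fully open) to 1 (shut), set as the call begins (left out, the last holds). The fingers move at their own pace and stop on an object; "force" is the grip in N (left out, the last holds). Time passes only in rows, so rows that repeat a pose let the fingers close. It gives the time, the measured TCP pose, the force and the opening at its end, in the units of the state.
- r.get_obs(): the state, without advancing time (a new reading comes with each control period).
- imaging.grab_frame(name): name is "side" or "top"; returns a dict with "pixels" (480x640x3 uint8, red, green, blue), "fx", "fy", "cx", "cy" (pixels), "R" (3x3) and "t" (3): a world point X has camera coordinates R X + t. Camera axes: x right, y down, z forward; pixel columns grow to the right and rows downward; lengths in m; the calibration is good to about 2 mm. A picture is of the moment at which its call begins. There is no depth.
- r.hand_in(): hands the job in, once; it reports no verdict.
Trained networks look in the newest picture that a camera, given by its name, has taken for a name from the list of things; names that differ only in an ending like _2 or _b are one class to them, and where a whole thing is asked for, a point or a joint stands for the part that bears it (a point fixed in the world has none). Each returns a list of dicts, best first, with "score" (0 to 1); they miss things now and then, are a little off and sometimes report something else, mostly with a low value. They report only what shows in the picture. A call takes as long as a camera call.
- look_for(query, camera): "xyz" ([x, y, z] in m, in the coordinates of the camera as it stood for that picture, good to about 4 mm: the middle of the surface that is visible of it).
- outline_of(query, camera): "region" (480x640 bool, what is visible of it).
The state is a dict: "clock": time; "joints": joint angles; "qvel": joint speeds; "tau": joint torques, N m; "tcp_pos": TCP position; "orientation": TCP orientation; "contact_force": force on the tool from outside, world axes, zero at the start; "moment": the same for the moment, N m; "grip_width": finger opening in m.
Only numpy, scipy, OpenCV 4.12 (cv2) and the standard library are available. Lean on these libraries where they do the work, as an engineer would, in place of code of your own. Each camera call takes 0.05 s, during which the arm holds its last target. There are 200 camera calls.

TASK

Slide the belt pulley fully home along its shaft, against the shoulder next to the V-block. Then take the middle-sized retaining clip from the stand and push it down over the shaft into the groove that the pulley had covered until it snaps fully home, and let go of it. Leave the other two clips in the stand and do not disturb the steel bar, the loupe or the other things lying about.

Things in the scene. Friction and masses are not known exactly. Their poses are not given: they have to be found in the camera images.
- v_block: Steel V-block, 60 mm along y, 50 across, 56 high, fixed to the table; origin under its centre. A clamp yoke (screw top 110 mm above the table, 6 mm back from the middle) holds a level 16 mm shaft in it, immovable, axis along y, 50 mm up; the free end points to +y. It was clamped by eye, so all on the shaft lies up to 4 mm farther out or in along y than the frames say.
- shaft_line (a point): Nominal middle of the clip groove, on the shaft's axis; y outward along the shaft, z up, x across. The real groove is 4 mm or less away along y, differently each time: find it by sight or touch. It is 6 mm wide, 11 mm in diameter. From the real groove's middle along y: shaft's free end at +19 mm, end of the 22 mm shoulder at -34 mm.
- pulley (a joint): How far the aluminium belt pulley stands out from home, in m: 0 = against the shoulder; starts at 0.008 to 0.016. Slides with 2.5 N friction, stays where left. At 0 its rim (42 mm diameter) spans -34 to -18 mm along y from the real groove's middle, its outer boss (22 mm diameter) -18 to -4 mm: the boss ends 1 mm short of the groove; farther out it covers it.
- clip: Middle-sized retaining clip: flat 4 mm steel fork, open downward, 25 mm wide, black grip on top. Origin: centre of the fork's mouth, on the shaft's axis once seated. z up to the grip, y through the thickness (along the shaft when fitted, either way round). Its two spring legs end 8.6 mm below the origin in toes flared at 30 degrees, 14 mm apart; 3 mm below it their lips stand 9 mm apart.
- clip_grip (a point): Middle of that clip's black plastic grip, 38 mm above its origin, same axes. The grip is 24 mm wide (x), 10 mm thick (y), from 22 to 54 mm above the origin; hold it by the two faces 10 mm apart. With fingers no lower than 22 mm above the origin they pass over the stand and over the pulley's rim.
- clip_mouth (a point): Point between the clip's lips, 3 mm below its origin. Lowered centrally, the toes land with the ORIGIN about 12 mm above the shaft's axis on the full shaft (they cannot pass it), 17 on the boss, 7 in the groove (1 to 3 higher if 1 to 2 mm off sideways). In the groove a push of 5 to 12 N spreads the legs; below 3 mm they pull home and the fork bottoms, origin on the axis.
- stand_mid (a point): Middle of the top of the clip stand, 24 mm above the table: fixed wooden block 168 mm long (x), 40 mm wide, with three slots 5.4 mm wide and 20 mm deep in line along x at -54, 0, +54 mm. A clip stands in each on its legs, x along the stand's x, the right clip's origin 11.4 mm below this top, its grip and 10 mm of fork above it. Lift it 25 mm straight up to clear. Which clip is where changes.
- small_clip: The smallest clip (grip 15 mm wide, fork 17 mm): does not fit, leave it in its slot. Axes as for the right clip.
- large_clip: The largest clip (grip 34 mm wide, fork 33 mm): does not fit, leave it in its slot. Axes as for the right clip.
- loupe: Watchmaker's loupe, a black cone 34 mm in diameter and 30 mm tall, standing on the table; leave it alone. Origin under its centre.
- bar: Unfinished grey steel bar with a slot, 18 x 90 x 17 mm, lying on the table between the V-block and the stand; leave it alone. Origin under its centre, y along it.

How it is judged:
On the way, in this order (a step that is already met when the one before it is completed fails the run):
1. the pulley is fully home against the shoulder (value of joint pulley below 0.002 m), for 0.2 s.
2. the middle clip is seated in the groove beside the pulley (x of clip in the frame of shaft_line between -0.002 and 0.002 m and z of clip in the frame of shaft_line between -0.002 and 0.002 m and y of clip in the frame of shaft_line between -0.0065 and 0.0065 m), for 0.2 s.
At the end, for the whole second after the job is handed in: The pulley is home within 3 mm, and the middle clip sits at rest in the groove: its centre within 2 mm of the shaft's axis both ways (only possible in the groove), square to the shaft within 0.15 rad, released (all of step 2 and value of joint pulley below 0.003 m and angle between the y axis of clip and the y axis of shaft_line, either way round below 0.15 rad and linear speed of clip below 0.02 m/s); the robot touches nothing.
It fails at once if another clip was pulled out of the stand (distance of any of small_clip, large_clip from where it was at the start of the episode above 0.015 m).
It fails at once if the steel bar or the loupe was knocked aside (distance of any of loupe, bar from where it was at the start of the episode above 0.03 m).
It also fails if it takes over 51 s, if anything falls off the work surface, if the arm or the gripper's body presses on something with over 40 N, if the wrist force passes 120 N, or if a joint passes its speed limit or range.

## Working session

There is one attempt and no reset: what is moved stays moved. The work goes in short steps, Python scripts to look and compute and a tool call to move; the robot and the scene stay as the last step left them, time stands still between calls to the robot, and variables do not carry over. Pictures are saved under pics/ and viewed, about 8 in all and at most 12, crops included, and the job is handed in when it is done.

Besides the shell and the picture viewer there is one more tool, called after "Request:" as name(argument=value, ...), one argument or row to a line, values as JSON. carry_out: Moves the arm, as the interface text tells. Shift numbers are shares of 0.5 m and turn numbers shares of 1.5 rad, none past 1 either way. Its arguments: {"type":"object","properties":{"offset":{"type":"array","items":{"type":"array","items":{"type":"number","minimum":-1,"maximum":1}}},"turn":{"type":"array","items":{"type":"array","items":{"type":"number","minimum":-1,"maximum":1}}},"hand":{"type":"number"},"force":{"type":"number"}},"required":["offset","turn"]}

```bash
mkdir -p pics
cat > h.py <<'E'
import numpy as np, cv2
from bench import r, imaging, look_for, outline_of
from scipy.spatial.transform import Rotation as Ro
def world(f,p): return np.array(f["R"]).T@(np.array(p)-np.array(f["t"]))
def proj(f,X):
    c=np.array(f["R"])@np.array(X)+np.array(f["t"]); return np.array([f["fx"]*c[0]/c[2]+f["cx"],f["fy"]*c[1]/c[2]+f["cy"]])
def ray(f,u,v):
    d=np.array(f["R"]).T@np.array([(u-f["cx"])/f["fx"],(v-f["cy"])/f["fy"],1]); o=-np.array(f["R"]).T@np.array(f["t"]); return o,d
def atz(f,u,v,z):
    o,d=ray(f,u,v); return o+d*(z-o[2])/d[2]
def save(f,n,crop=None,s=1):
    im=f["pixels"][:,:,::-1]
    if crop: x0,y0,x1,y1=crop; im=im[y0:y1,x0:x1]
    cv2.imwrite("pics/"+n,cv2.resize(im,None,fx=s,fy=s,interpolation=cv2.INTER_CUBIC))
E
python3 - <<'E'
from h import *
np.set_printoptions(precision=4,suppress=True)
for c in("side","top"):
    f=imaging.grab_frame(c); save(f,c+"0.png")
    o,d=ray(f,320,240); print(c,f["fx"],o,d)
    for q in("v_block","pulley","clip","small_clip","large_clip","stand_mid","loupe","bar","clip_grip"):
        for k in look_for(q,c)[:2]: print(q,round(k["score"],2),world(f,k["xyz"]),proj(f,world(f,k["xyz"])))
o=r.get_obs(); print(o["clock"],o["tcp_pos"],o["orientation"],o["grip_width"],o["contact_force"]); print(Ro.from_rotvec(o["orientation"]).as_matrix())
E
```

```text
side 474.10146909930864 [ 0.4072 -0.5317  0.6503] [ 0.1414  0.7263 -0.6728]
v_block 0.81 [ 0.5315 -0.0891  0.0488] [345.0719 326.8399]
pulley 0.6 [ 0.5084 -0.0093  0.0553] [320.3769 289.0774]
pulley 0.26 [0.5463 0.2763 0.0482] [310.9603 190.4451]
clip 0.58 [0.5486 0.2723 0.0464] [312.3643 192.0631]
small_clip 0.45 [0.4922 0.2647 0.0495] [286.6506 196.4581]
large_clip 0.66 [0.4907 0.2647 0.0481] [285.9557 197.062 ]
stand_mid 0.9 [0.4863 0.2535 0.0216] [285.4159 210.5047]
loupe 0.83 [0.6061 0.1235 0.022 ] [355.9231 242.8936]
bar 0.8 [0.4622 0.1066 0.0144] [284.477  262.5491]
clip_grip 0.66 [0.5484 0.2721 0.0507] [312.2644 190.4997]
top 470.42518756137895 [0.4711 0.1221 0.9113] [ 0.0598 -0.0121 -0.9984]
v_block 0.82 [ 0.5334 -0.0712  0.0572] [419.7217 233.3841]
pulley 0.69 [ 0.5113 -0.006   0.062 ] [384.8986 245.4741]
clip 0.47 [0.5482 0.2772 0.0652] [227.5692 225.7144]
large_clip 0.55 [0.4966 0.2603 0.0671] [236.8096 254.4651]
stand_mid 0.82 [0.4905 0.267  0.0232] [237.0197 258.4187]
loupe 0.67 [0.6026 0.1321 0.0248] [308.7857 198.717 ]
bar 0.61 [0.457  0.117  0.0144] [317.1673 275.5984]
bar 0.33 [ 0.5292 -0.0705  0.0519] [418.7681 235.8719]
1.0 [0.2953 0.607  0.2453] [0.7051 3.0614 0.    ] 0.08545832707964368 [ 0.3444 -0.2198 -0.3477]
[[-0.8992  0.4374  0.    ]
 [ 0.4374  0.8992  0.    ]
 [ 0.      0.     -1.    ]]
```

View pics/side0.png

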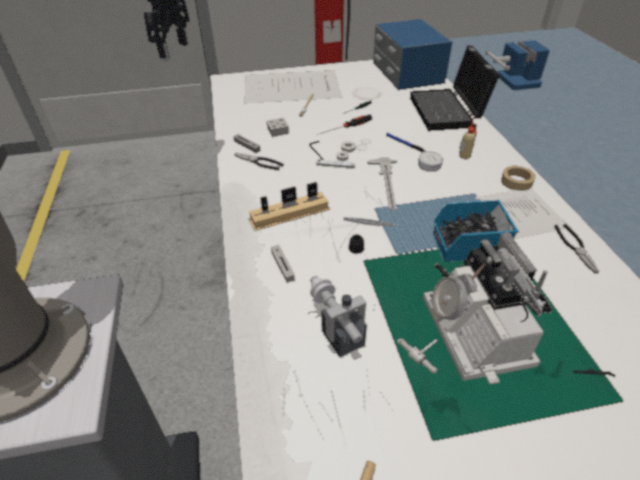

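View pics/top0.png

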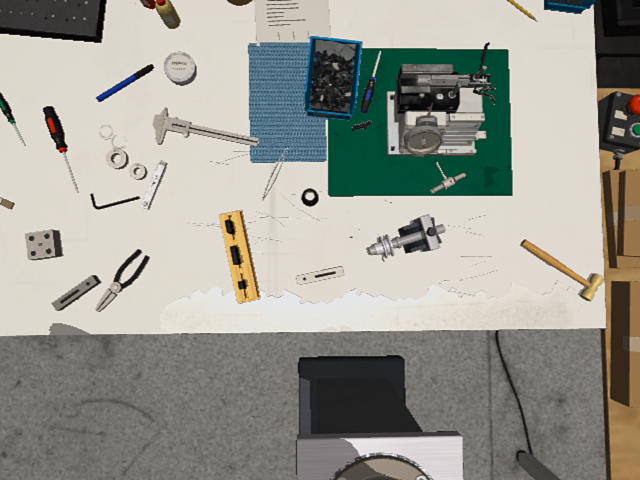

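Both views show the V-block at top (420,234), with the shaft and pulley pointing left to about (368,250). The stand is at (238,257) and its clips are at about (231,226), (236,254) and (242,284). I'll enlarge these areas.

Run:
```python
from h import *
f=imaging.grab_frame("top"); g=imaging.grab_frame("side")
def cr(f,c,w,h):
    x0,y0,x1,y1=c; return cv2.resize(f["pixels"][y0:y1,x0:x1,::-1],(w,h),interpolation=cv2.INTER_CUBIC)
A=cr(f,(360,205,450,265),450,300); B=cr(f,(205,205,275,305),210,300)
C=cr(g,(300,265,375,355),360,432)[:300]; C=cr(g,(300,265,375,340),300,300); D=cr(g,(245,175,335,235),450,300)
top=np.hstack([A,B]); bot=np.hstack([C,D]); W=max(top.shape[1],bot.shape[1])
pad=lambda m:np.pad(m,((0,0),(0,W-m.shape[1]),(0,0)))
cv2.imwrite("pics/z1.png",np.vstack([pad(top),pad(bot)])[:600])
np.set_printoptions(precision=4,suppress=True)
for q in("v_block","pulley","clip","large_clip","small_clip","stand_mid"):
  for c,ff in(("top",f),("side",g)):
    for k in outline_of(q,c)[:2]:
        m=k["region"]; ys,xs=np.nonzero(m); print(q,c,round(k["score"],2),len(xs),cv2.minAreaRect(np.c_[xs,ys].astype(np.float32)))
```

```text
v_block top 0.57 914 ((418.8475646972656, 235.1007537841797), (35.13199234008789, 37.39047622680664), 72.47443389892578)
v_block side 0.89 1858 ((343.0, 324.0), (62.0, 46.0), 90.0)
pulley side 0.74 384 ((320.8846130371094, 288.0769348144531), (21.63330841064453, 24.12946128845215), 56.3099365234375)
clip top 0.39 114 ((230.42308044433594, 226.6154022216797), (15.885407447814941, 7.648529052734375), 78.69007110595703)
clip side 0.75 226 ((312.4700012207031, 191.29000854492188), (18.52619743347168, 13.293608665466309), 81.8698959350586)
clip side 0.53 279 ((356.0, 243.5), (19.0, 16.0), 90.0)
large_clip top 0.31 289 ((383.6723937988281, 246.43106079101562), (21.354963302612305, 17.26966667175293), 68.19859313964844)
large_clip side 0.82 336 ((288.0, 197.0), (22.0, 16.0), 90.0)
small_clip top 0.61 51 ((243.0, 284.5), (7.0, 6.0), 90.0)
small_clip side 0.55 118 ((264.6899719238281, 204.82997131347656), (15.980613708496094, 7.636753559112549), 81.8698959350586)
stand_mid top 0.95 1885 ((239.42434692382812, 256.29071044921875), (91.69783782958984, 25.137317657470703), 77.24246978759766)
stand_mid side 0.72 1446 ((288.36474609375, 210.9345245361328), (22.242456436157227, 81.25262451171875), 76.55138397216797)
```

View pics/z1.png

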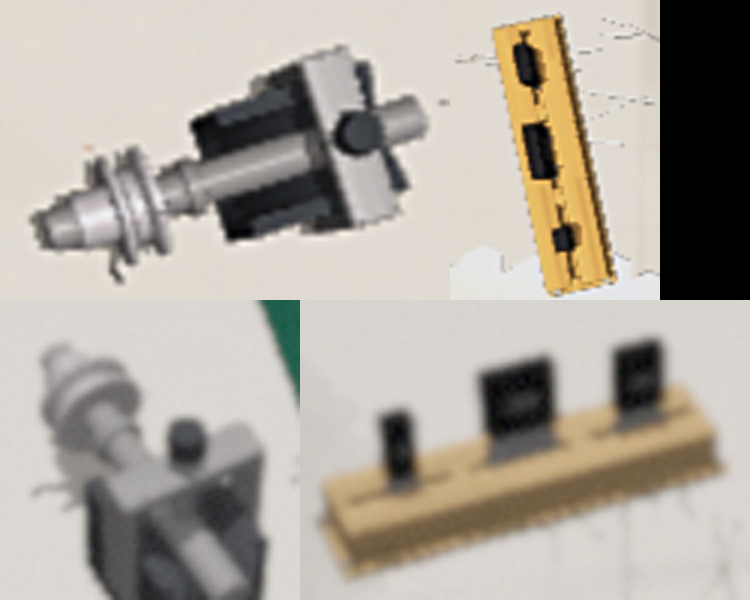

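```bash
cat >> h.py <<'E'
def rect(f,o,yaw,z,L,Wd,s):
    # image: cols along dir(yaw) from o (mm L=(a,b)), rows across, s px/mm
    d=np.array([np.cos(yaw),np.sin(yaw)]); n=np.array([-d[1],d[0]])
    P=[];Q=[]
    for a in L:
        for b in Wd:
            X=np.r_[np.array(o)+1e-3*(a*d+b*n),z]; P.append(proj(f,X)); Q.append([(a-L[0])*s,(Wd[1]-b)*s])
    H=cv2.getPerspectiveTransform(np.float32(P),np.float32(Q))
    return cv2.warpPerspective(f["pixels"][:,:,::-1],H,(int((L[1]-L[0])*s),int((Wd[1]-Wd[0])*s)),flags=cv2.INTER_CUBIC)
E
python3 - <<'E'
from h import *
np.set_printoptions(precision=4,suppress=True)
f=imaging.grab_frame("top")
a=atz(f,360+42/5,205+228/5,.05); b=atz(f,360+425/5,205+117/5,.05); d=a-b; yaw=np.arctan2(d[1],d[0]); print(a,b,np.degrees(yaw))
m=outline_of("stand_mid","top")[0]["region"]; ys,xs=np.nonzero(m)
W=np.array([atz(f,x,y,.024)[:2] for x,y in zip(xs,ys)]); rc=cv2.minAreaRect((W*1e3).astype(np.float32)); print("stand",rc)
for nm in("clip","small_clip","large_clip"):
    for k in outline_of(nm,"top")[:2]:
        ys,xs=np.nonzero(k["region"]); W=np.array([atz(f,x,y,.0666)[:2] for x,y in zip(xs,ys)]); print(nm,k["score"],cv2.minAreaRect((W*1e3).astype(np.float32)))
s=4
A=rect(f,a[:2],yaw,.05,(-110,20),(-40,40),s)
for t in range(-110,20,10): cv2.putText(A,str(t),((t+110)*s,10),0,.35,(0,0,255)); cv2.line(A,((t+110)*s,12),((t+110)*s,40),(0,0,255),1)
cv2.line(A,(0,160),(60,160),(0,0,255),1)
o=np.array(rc[0])/1e3; 
B=rect(f,o,np.radians(rc[2]) if rc[1][0]>rc[1][1] else np.radians(rc[2]-90),.024,(-95,95),(-33,37),s)
for t in range(-90,95,10): cv2.line(B,((t+95)*s,0),((t+95)*s,8),(0,0,255),1)
cv2.line(B,(95*s,0),(95*s,20),(0,0,255),1); cv2.line(B,(0,37*s),(20,37*s),(0,0,255),1)
w=max(A.shape[1],B.shape[1]); p=lambda m:np.pad(m,((0,0),(0,w-m.shape[1]),(0,0)))
cv2.imwrite("pics/z2.png",np.vstack([p(A),p(B)]))
E
```

```text
[0.5027 0.0228 0.05  ] [ 0.543  -0.1202  0.05  ] 105.7441523569507
stand ((494.6747741699219, 262.91595458984375), (173.99623107910156, 46.372928619384766), 11.96718978881836)
small_clip 0.4 ((443.0903015136719, 249.207275390625), (12.486489295959473, 10.609122276306152), 0.15983420610427856)
large_clip 0.45 ((495.4525146484375, 264.5782470703125), (33.66874694824219, 15.961981773376465), 11.42513370513916)
```

View pics/z2.png

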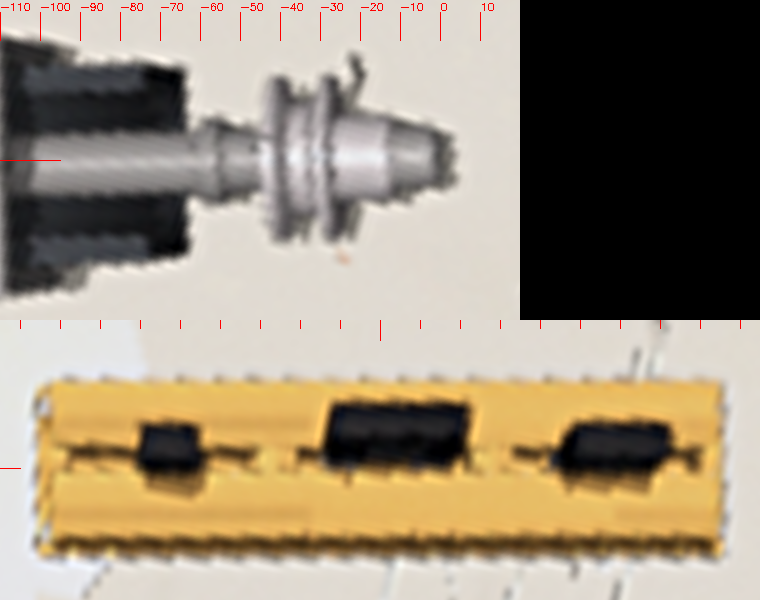

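The rectified view (4 px/mm) puts the middle clip in the slot at stand +x, with its grip at cols 560–670. The shaft's free end is at t≈+2 and the boss end at ≈-12.5, so the pulley stands out ≈9 mm and the groove is at t≈-17. Next I'll refine the axis.

Run:
```python
from h import *
np.set_printoptions(precision=2,suppress=True)
f=imaging.grab_frame("top"); o=np.array([.5027,.0228]); s=8
def edges(yaw,a,b,w):
    A=rect(f,o,yaw,.05,(a,b),(-w,w),s).astype(float).mean(1).sum(1)
    A=cv2.GaussianBlur(A.reshape(-1,1),(1,9),2).ravel(); g=np.gradient(A); n=len(g)//2
    i=np.argmax(abs(g[:n])); j=n+np.argmax(abs(g[n:])); return w-i/s,w-j/s
for yaw in(105.7,106.6):
  print(yaw)
  for a,b,w in((-100,-90,12),(-90,-80,12),(-80,-70,12),(-58,-52,16),(-43,-38,28),(-32,-28,28),(-23,-19,16),(-18,-14,16),(-10,-6,13),(-6,-2,13)):
    e=edges(np.radians(yaw),a,b,w); print((a+b)/2,np.round(e,2),"mid %.2f width %.2f"%(sum(e)/2,e[0]-e[1]))
# V-block yaw via axial edges
A=rect(f,o,np.radians(106.3),.05,(-70,12),(-5,5),s).astype(float).mean(0).sum(1); g=np.gradient(cv2.GaussianBlur(A.reshape(1,-1),(9,1),2).ravel())
pk=[(round(i/s-70,1),round(g[i],1)) for i in range(1,len(g)-1) if abs(g[i])>3 and abs(g[i])>=max(abs(g[i-1]),abs(g[i+1]))]; print(pk)
# stand and clip grip
st=np.array([.4947,.2629]); y=np.radians(11.97)
for x in(-54,0,54):
    for hh,z in((0,.024),(0,.0666)):
        B=rect(f,st,y,z,(x-25,x+25),(-25,25),4).astype(float).sum(2)
        m=(B<200).astype(np.uint8); n,l,S,C=cv2.connectedComponentsWithStats(m); k=1+np.argmax(S[1:,4]); print(x,z,S[k][:4]/4,"c",x-25+C[k][0]/4,25-C[k][1]/4)
```

```text
105.7
-95.0 [ 6.25 -8.5 ] mid -1.12 width 14.75
-85.0 [ 6.75 -8.5 ] mid -0.88 width 15.25
-75.0 [ 6.88 -8.12] mid -0.62 width 15.00
-55.0 [ 10.12 -11.  ] mid -0.44 width 21.12
-40.5 [ 21.  -20.5] mid 0.25 width 41.50
-30.0 [ 21.5 -21. ] mid 0.25 width 42.50
-21.0 [13.   -8.25] mid 2.38 width 21.25
-16.0 [ 12.   -10.88] mid 0.56 width 22.88
-8.0 [  9.88 -10.88] mid -0.50 width 20.75
-4.0 [ 9.12 -7.5 ] mid 0.81 width 16.62
106.6
-95.0 [ 7.75 -7.  ] mid 0.38 width 14.75
-85.0 [ 8.   -7.25] mid 0.38 width 15.25
-75.0 [ 8.   -6.88] mid 0.56 width 14.88
-55.0 [ 11.12 -10.12] mid 0.50 width 21.25
-40.5 [ 21.62 -19.88] mid 0.88 width 41.50
-30.0 [ 21.88 -20.38] mid 0.75 width 42.25
-21.0 [ 9.75 -7.88] mid 0.94 width 17.62
-16.0 [ 12.38 -10.62] mid 0.88 width 23.00
-8.0 [ 10.12 -10.75] mid -0.31 width 20.88
-4.0 [ 9.25 -7.5 ] mid 0.88 width 16.75
[(-56.2, np.float64(-8.4)), (-53.8, np.float64(5.8)), (-45.0, np.float64(12.9)), (-41.8, np.float64(-16.7)), (-38.4, np.float64(16.0)), (-34.0, np.float64(-11.2)), (-31.8, np.float64(10.2)), (-29.1, np.float64(-16.2)), (-26.5, np.float64(15.0)), (-13.6, np.float64(-10.0)), (-1.8, np.float64(-12.3)), (3.5, np.float64(16.4))]
-54 0.024 [11.5  14.   25.   13.75] c -52.92422649444278 4.202463202162811
-54 0.0666 [12.25 21.   23.75 13.  ] c -52.88756613756614 -2.3754960317460316
0 0.024 [ 4.75  8.75 42.5  16.25] c 3.610710227272726 8.232698863636365
0 0.0666 [ 3.25 16.   40.5  15.5 ] c 0.9490775602409656 1.4525602409638552
54 0.024 [13.25 13.5  36.75 14.  ] c 58.732004810170075 4.518768252877514
54 0.0666 [ 8.75 20.5  35.   13.5 ] c 53.40630323679727 -2.063079689570319
```

```bash
cat >> h.py <<'E'
SY=np.radians(106.95); SD=np.array([np.cos(SY),np.sin(SY)]); S0=np.array([.5019,.0226])
def goto(xyz,yaw_toolx):
    "fractions to reach pose, tool down, tool x at yaw (deg)"
    o=r.get_obs(); R=Ro.from_rotvec(o["orientation"]); c,s=np.cos(np.radians(yaw_toolx)),np.sin(np.radians(yaw_toolx))
    T=Ro.from_matrix([[c,s,0],[s,-c,0],[0,0,-1]])
    off=R.inv().apply(np.array(xyz)-o["tcp_pos"]); tr=(R.inv()*T).as_rotvec()
    print("offset",np.round(off/.5,4),"mm",np.round(off*1e3,1),"turn",np.round(tr/1.5,4),"t",round(o["clock"],2))
def sh(t,z,b=0): return np.r_[S0+1e-3*(t*SD+b*np.array([-SD[1],SD[0]])),z]
def where():
    o=r.get_obs(); p=np.array(o["tcp_pos"]); d=(p[:2]-S0)*1e3; M=Ro.from_rotvec(o["orientation"]).as_matrix(); F=np.array(o["contact_force"])
    n=np.array([-SD[1],SD[0]]); print("clk %.2f t %.2f b %.2f z %.2f yawx %.2f tilt %.3f F(t,b,z) %.1f %.1f %.1f w %.1f"%(o["clock"],d@SD,d@n,p[2]*1e3,np.degrees(np.arctan2(M[1,0],M[0,0])),np.degrees(np.arccos(-M[2,2])),F[:2]@SD,F[:2]@n,F[2],o["grip_width"]*1e3))
E
python3 -c "
from h import *
goto(sh(-5,.15),106.95); where(); goto(sh(0,.2),106.95)"
```

```text
offset [-0.8897 -0.8775  0.1906] mm [-444.9 -438.8   95.3] turn [ 0.     -0.      0.5481] t 2.0
clk 2.00 t 619.25 b 27.24 z 245.32 yawx 154.05 tilt 0.003 F(t,b,z) -0.5 -0.0 0.1 w 85.5
offset [-0.8829 -0.8702  0.0906] mm [-441.5 -435.1   45.3] turn [ 0.     -0.      0.5481] t 2.0
```

Request:
carry_out(
  offset=[
    [-0.883, -0.87, 0.09],
    [-0.883, -0.87, 0.09],
    [-0.883, -0.87, 0.09],
    [-0.883, -0.87, 0.09],
    [-0.883, -0.87, 0.09],
    [-0.883, -0.87, 0.09],
    [-0.883, -0.87, 0.09],
    [-0.883, -0.87, 0.09],
  ],
  turn=[
    [0, 0, 0.548],
    [0, 0, 0.548],
    [0, 0, 0.548],
    [0, 0, 0.548],
    [0, 0, 0.548],
    [0, 0, 0.548],
    [0, 0, 0.548],
    [0, 0, 0.548],
  ],
  hand=0.65,
)

```text
clock: 2.8
tcp_pos: [0.4288, 0.2291, 0.2166]
orientation: [1.869, 2.525, 0.002]
contact_force: [1.2, -0.0, -0.4]
grip_width: 0.0297
```

```bash
python3 -c "
from h import *
where(); goto(sh(-4,.15),106.95)"
```

```text
clk 2.80 t 218.86 b 9.75 z 216.57 yawx 106.97 tilt 0.061 F(t,b,z) -0.4 -1.1 -0.4 w 29.7
offset [-0.4458  0.0192  0.1329] mm [-222.9    9.6   66.5] turn [ 0.0006 -0.0004  0.0002] t 2.8
```

Request:
carry_out(
  offset=[
    [-0.446, 0.019, 0.133],
    [-0.446, 0.019, 0.133],
    [-0.446, 0.019, 0.133],
    [-0.446, 0.019, 0.133],
    [-0.446, 0.019, 0.133],
    [-0.446, 0.019, 0.133],
    [-0.446, 0.019, 0.133],
  ],
  turn=[
    [0, 0, 0],
    [0, 0, 0],
    [0, 0, 0],
    [0, 0, 0],
    [0, 0, 0],
    [0, 0, 0],
    [0, 0, 0],
  ],
)

```text
clock: 3.5
tcp_pos: [0.5026, 0.0198, 0.1498]
orientation: [-1.872, -2.523, 0.0]
contact_force: [0.4, 1.0, -0.0]
grip_width: 0.0302
```

Run:
```python
from h import *
where(); goto(sh(-4,.05),106.95)
f=imaging.grab_frame("top");g=imaging.grab_frame("side")
def cr(f,c,w,h):
    x0,y0,x1,y1=c; return cv2.resize(f["pixels"][y0:y1,x0:x1,::-1],(w,h),interpolation=cv2.INTER_CUBIC)
p=proj(f,sh(-4,.15)); q=proj(g,sh(-4,.14)); print(p,q)
A=cr(f,(330,190,450,290),400,333);B=cr(g,(260,200,380,300),400,333)
cv2.imwrite("pics/z3.png",np.hstack([A,B]))
```

```text
clk 3.50 t -2.84 b 0.16 z 149.78 yawx 106.85 tilt 0.012 F(t,b,z) 0.8 -0.7 -0.0 w 30.2
offset [-0.0023  0.0004  0.1996] mm [-1.2  0.2 99.8] turn [-0.0001 -0.     -0.0012] t 3.5
[377.89505064 248.03588404] [313.07062649 241.16167845]
```

View pics/z3.png

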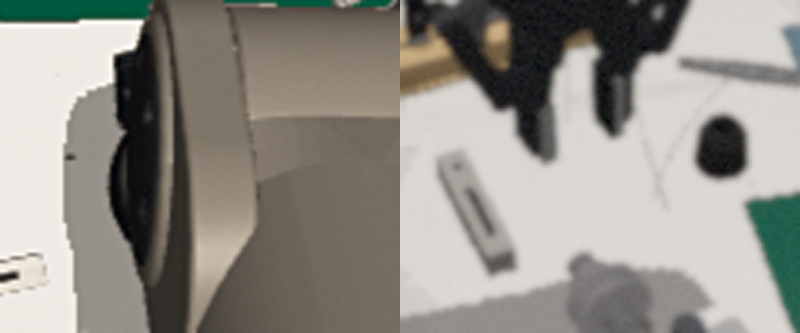

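The side view shows the two fingertips at crop (540,150) and (615,125), straddling the shaft line. The arm hides the top view. I'll lower now.

Request:
carry_out(
  offset=[
    [0, 0, 0.07],
    [0, 0, 0.13],
    [0, 0, 0.16],
    [0, 0, 0.19],
    [0, 0, 0.2],
    [0, 0, 0.2],
  ],
  turn=[
    [0, 0, 0],
    [0, 0, 0],
    [0, 0, 0],
    [0, 0, 0],
    [0, 0, 0],
    [0, 0, 0],
  ],
)

```text
clock: 4.2
tcp_pos: [0.5022, 0.0215, 0.0497]
orientation: [-1.867, -2.526, 0.0]
contact_force: [0.3, -0.9, -0.3]
grip_width: 0.0298
```

```bash
python3 -c "
from h import *
where()"
```

```text
clk 4.20 t -1.09 b 0.04 z 49.68 yawx 107.07 tilt 0.048 F(t,b,z) -0.9 -0.1 -0.3 w 29.8
```

Request:
carry_out(
  offset=[
    [-0.01, 0, 0],
    [-0.02, 0, 0],
    [-0.025, 0, 0],
    [-0.03, 0, 0],
    [-0.03, 0, 0],
  ],
  turn=[
    [0, 0, 0],
    [0, 0, 0],
    [0, 0, 0],
    [0, 0, 0],
    [0, 0, 0],
  ],
)

```text
clock: 4.7
tcp_pos: [0.5073, 0.0059, 0.0502]
orientation: [1.87, 2.524, 0.001]
contact_force: [0.3, 0.1, -0.1]
grip_width: 0.0301
```

```bash
python3 -c "
from h import *
where();where()"
```

```text
clk 4.70 t -17.59 b -0.31 z 50.20 yawx 106.94 tilt 0.057 F(t,b,z) 0.0 -0.3 -0.1 w 30.1
clk 4.70 t -17.59 b -0.31 z 50.20 yawx 106.94 tilt 0.057 F(t,b,z) 0.0 -0.3 -0.1 w 30.1
```

Request:
carry_out(
  offset=[
    [-0.004, 0, 0],
    [-0.008, 0, 0],
    [-0.01, 0, 0],
    [-0.01, 0, 0],
  ],
  turn=[
    [0, 0, 0],
    [0, 0, 0],
    [0, 0, 0],
    [0, 0, 0],
  ],
)

```text
clock: 5.1
tcp_pos: [0.5085, 0.0011, 0.0498]
orientation: [1.87, 2.524, 0.0]
contact_force: [0.7, 1.3, 0.3]
grip_width: 0.0301
```

```bash
python3 -c "
from h import *
where()"
```

```text
clk 5.10 t -22.49 b -0.01 z 49.85 yawx 106.95 tilt 0.014 F(t,b,z) 1.0 -1.1 0.3 w 30.1
```

Request:
carry_out(
  offset=[
    [-0.003, 0, 0],
    [-0.006, 0, 0],
    [-0.006, 0, 0],
  ],
  turn=[
    [0, 0, 0],
    [0, 0, 0],
    [0, 0, 0],
  ],
)

```text
clock: 5.4
tcp_pos: [0.5093, -0.0019, 0.0498]
orientation: [1.87, 2.524, 0.0]
contact_force: [-0.1, 2.3, 0.3]
grip_width: 0.0297
```

Request:
carry_out(
  offset=[
    [-0.003, 0, 0],
    [-0.006, 0, 0],
    [-0.006, 0, 0],
  ],
  turn=[
    [0, 0, 0],
    [0, 0, 0],
    [0, 0, 0],
  ],
)

```text
clock: 5.7
tcp_pos: [0.5095, -0.0026, 0.0498]
orientation: [-1.866, -2.524, -0.001]
contact_force: [-2.0, 7.6, 3.9]
grip_width: 0.0302
```

Run:
```python
from h import *
where()
g=imaging.grab_frame("side"); save(g,"s5.png",(280,240,400,330),5)
where()
```

```text
clk 5.70 t -26.34 b 0.12 z 49.76 yawx 107.06 tilt 0.153 F(t,b,z) 7.8 -0.3 3.9 w 30.2
clk 5.75 t -26.35 b 0.13 z 49.78 yawx 107.06 tilt 0.148 F(t,b,z) 7.4 -0.7 3.3 w 29.9
```

View pics/s5.png

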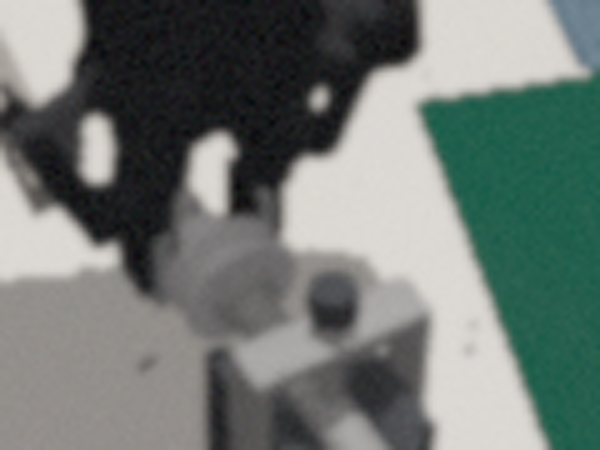

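The side view shows the pulley close to the V-block, with the fingers behind the rim at crop (220,230). I'll push slightly further to check that it has stopped.

Request:
carry_out(
  offset=[
    [-0.003, 0, 0],
    [-0.006, 0, 0],
    [-0.006, 0, 0],
    [-0.006, 0, 0],
  ],
  turn=[
    [0, 0, 0],
    [0, 0, 0],
    [0, 0, 0],
    [0, 0, 0],
  ],
)

```text
clock: 6.15
tcp_pos: [0.5095, -0.0028, 0.0497]
orientation: [-1.861, -2.524, -0.003]
contact_force: [-5.1, 15.0, 7.0]
grip_width: 0.0297
```

```bash
python3 -c "
from h import *
where()"
```

```text
clk 6.15 t -26.50 b 0.16 z 49.71 yawx 107.18 tilt 0.356 F(t,b,z) 15.8 0.5 7.0 w 29.7
```

The pulley has stopped dead (15.8 N, no further motion), so it is home. I'll back off, rise and look again.

Request:
carry_out(
  offset=[
    [0.02, 0, 0],
    [0.045, 0, 0],
    [0.045, 0, -0.08],
    [0.045, 0, -0.18],
    [0.045, 0, -0.25],
    [0.2, 0, -0.25],
    [0.3, 0, -0.25],
    [0.4, 0, -0.25],
  ],
  turn=[
    [0, 0, 0],
    [0, 0, 0],
    [0, 0, 0],
    [0, 0, 0],
    [0, 0, 0],
    [0, 0, 0],
    [0, 0, 0],
    [0, 0, 0],
  ],
)

```text
clock: 6.95
tcp_pos: [0.4599, 0.1586, 0.1752]
orientation: [1.872, 2.522, 0.001]
contact_force: [1.9, 0.1, -0.6]
grip_width: 0.03
```

Run:
```python
from h import *
where()
f=imaging.grab_frame("top"); print(f["pixels"][240:252,370:385].mean((0,1)))
A=rect(f,S0,SY,.05,(-75,15),(-40,40),8)
for t in range(-70,15,10): cv2.putText(A,str(t),((t+75)*8,10),0,.4,(0,0,255)); cv2.line(A,((t+75)*8,12),((t+75)*8,40),(0,0,255),1)
cv2.imwrite("pics/z6.png",A)
s=8
for w in(2,4):
    B=rect(f,S0,SY,.05,(-75,15),(-w,w),s).astype(float).mean(0).sum(1); g=np.gradient(cv2.GaussianBlur(B.reshape(1,-1),(9,1),2).ravel())
    print([(round(i/s-75,1),round(g[i])) for i in range(1,len(g)-1) if abs(g[i])>3 and abs(g[i])>=max(abs(g[i-1]),abs(g[i+1]))])
```

```text
clk 6.95 t 142.32 b 0.51 z 175.18 yawx 106.83 tilt 0.056 F(t,b,z) -0.5 -1.8 -0.6 w 30.0
[182.82777778 178.14444444 175.11111111]
[(-57.0, 10), (-53.9, -18), (-50.5, 20), (-46.4, -10), (-44.0, 9), (-41.2, -18), (-38.6, 18), (-25.2, -15), (-22.1, 8), (-1.9, -17), (0.8, 8), (3.5, 17)]
[(-57.1, 11), (-53.9, -17), (-50.5, 18), (-46.1, -11), (-43.8, 11), (-41.4, -17), (-38.6, 15), (-25.1, -15), (-22.0, 8), (-1.8, -14), (3.4, 17)]
```

View pics/z6.png

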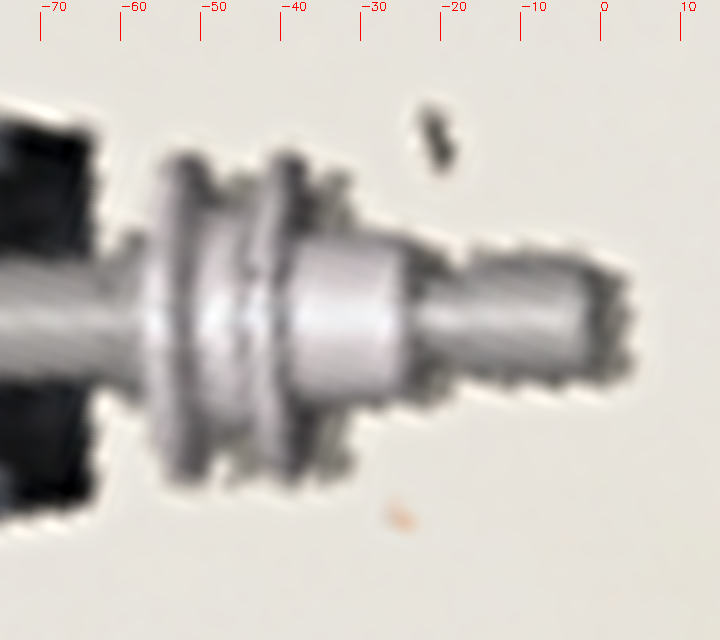

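Looking down, the boss end moved from -13.6 to -25.1, so the pulley slid 11.5 mm. The groove shows as a dark band between about -24 and -17, and sight and touch agree on a groove middle at t≈-19.8. Now I'll locate the clip by fitting its grip box to the dark pixels in both first pictures.

```bash
cat > fit.py <<'E'
from h import *
from scipy.optimize import minimize
ims={c:cv2.imread(f"pics/{c}0.png").astype(float).sum(2) for c in("top","side")}
fr={c:imaging.grab_frame(c) for c in ims}
def cost(p,cs,full=False):
    x,y,yw=p[0],p[1],np.radians(p[2]); R=np.array([[np.cos(yw),-np.sin(yw)],[np.sin(yw),np.cos(yw)]]); tot=0
    for c in cs:
        P=[proj(fr[c],np.r_[np.array([x,y])+R@np.array([a,b]),z]) for a in(-.012,.012) for b in(-.005,.005) for z in(.0346,.0666)]
        P=np.array(P); u0,v0=np.floor(proj(fr[c],(.548,.275,.05))-22).astype(int)
        h=cv2.convexHull(((P-[u0,v0]+.5)*8*16).astype(np.int32).reshape(-1,1,2)); m=np.zeros((44*8,44*8),np.uint8); cv2.fillConvexPoly(m,h,255,shift=4)
        m=cv2.resize(m,(44,44),interpolation=cv2.INTER_AREA)/255.; m=cv2.GaussianBlur(m,(0,0),.5)
        I=ims[c][v0:v0+44,u0:u0+44]; D=np.clip((420-I)/300,0,1)
        if c=="side": D=np.clip((330-I)/200,0,1)
        tot+=((m-D)**2).sum()
    return tot
for cs in(["top"],["side"],["top","side"]):
    best=min((minimize(cost,(x,y,12),args=(cs,),method="Nelder-Mead",options=dict(initial_simplex=[(x,y,12),(x+.003,y,12),(x,y+.003,12),(x,y,15)])) for x in(.546,.55) for y in(.273,.278)),key=lambda q:q.fun)
    print(cs,best.x,best.fun)
goto((.548,.2755,.12),192-360)
E
python3 fit.py
```

```text
['top'] [ 0.54808684  0.27607846 13.17611299] 66.32115920720513
['side'] [ 0.54759546  0.27256856 58.84130866] 101.5578035894263
['top', 'side'] [ 0.54834283  0.27595134 16.42385166] 202.9546485774274
offset [0.1658 0.2378 0.1092] mm [ 82.9 118.9  54.6] turn [ 0.000e+00 -4.000e-04 -9.851e-01] t 7.1
```

Request:
carry_out(
  offset=[
    [0.166, 0.238, 0.109],
    [0.166, 0.238, 0.109],
    [0.166, 0.238, 0.109],
    [0.166, 0.238, 0.109],
    [0.166, 0.238, 0.109],
    [0.166, 0.238, 0.109],
    [0.166, 0.238, 0.109],
    [0.166, 0.238, 0.109],
  ],
  turn=[
    [0, 0, -0.985],
    [0, 0, -0.985],
    [0, 0, -0.985],
    [0, 0, -0.985],
    [0, 0, -0.985],
    [0, 0, -0.985],
    [0, 0, -0.985],
    [0, 0, -0.985],
  ],
  hand=0.53,
)

```text
clock: 7.9
tcp_pos: [0.5509, 0.2693, 0.1197]
orientation: [-0.112, -3.14, 0.003]
contact_force: [-0.5, 0.8, 0.6]
grip_width: 0.0402
```

```bash
python3 -c "
from h import *
where(); goto((.548,.2762,.12),192-360); print(r.get_obs()['joints'])"
```

```text
clk 7.90 t 221.65 b -118.80 z 119.73 yawx 175.91 tilt 0.115 F(t,b,z) 0.9 0.2 0.6 w 40.2
offset [ 0.0068  0.0134 -0.0006] mm [ 3.4  6.7 -0.3] turn [-0.0013 -0.0002 -0.1872] t 7.9
[-0.58811687  0.51687274  0.04124685  1.81583786 -0.02583946  0.81056584
  0.96500726]
```

Request:
carry_out(
  offset=[
    [0.007, 0.0134, 0],
    [0.007, 0.0134, 0],
    [0.007, 0.0134, 0],
    [0.007, 0.0134, 0],
  ],
  turn=[
    [0, 0, -0.187],
    [0, 0, -0.187],
    [0, 0, -0.187],
    [0, 0, -0.187],
  ],
)

```text
clock: 8.3
tcp_pos: [0.5478, 0.2769, 0.12]
orientation: [0.314, -3.126, 0.002]
contact_force: [-0.2, -0.6, 0.6]
grip_width: 0.0397
```

Run:
```python
from h import *
goto((.548,.2762,.05),192-360)
g=imaging.grab_frame("side"); f=imaging.grab_frame("top"); goto((.548,.2762,.05),192-360)
def cr(f,c,w,h):
    x0,y0,x1,y1=c; return cv2.resize(f["pixels"][y0:y1,x0:x1,::-1],(w,h),interpolation=cv2.INTER_CUBIC)
cv2.imwrite("pics/z7.png",np.hstack([cr(g,(260,130,360,230),400,400),cr(f,(190,190,290,290),400,400)]))
```

```text
offset [-0.0002 -0.0014  0.14  ] mm [-0.1 -0.7 70. ] turn [-0.0007 -0.0002 -0.0062] t 8.3
offset [-0.0003 -0.0029  0.1403] mm [-0.1 -1.4 70.1] turn [-0.0005 -0.0001 -0.0051] t 8.4
```

View pics/z7.png

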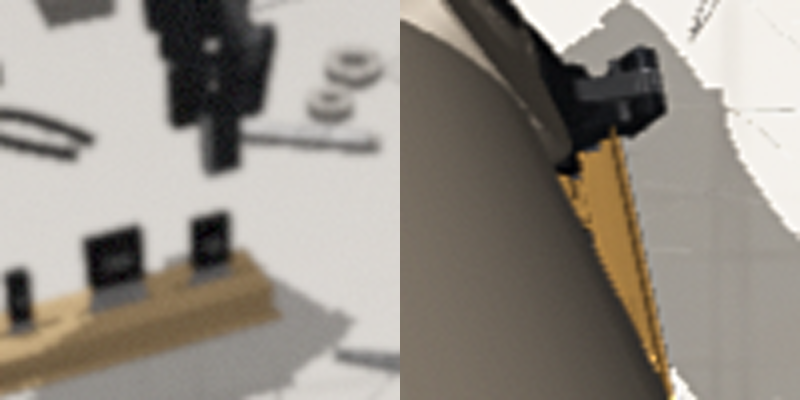

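The side view shows the fingers at crop (220,165), directly above the middle clip's grip at (211,240). I'll go down and grip.

Request:
carry_out(
  offset=[
    [0, -0.002, 0.05],
    [0, -0.002, 0.09],
    [0, -0.002, 0.12],
    [0, -0.002, 0.14],
    [0, -0.002, 0.14],
    [0, -0.002, 0.14],
  ],
  turn=[
    [0, 0, -0.005],
    [0, 0, -0.005],
    [0, 0, -0.005],
    [0, 0, -0.005],
    [0, 0, -0.005],
    [0, 0, -0.005],
  ],
)

```text
clock: 9.0
tcp_pos: [0.5478, 0.2779, 0.0507]
orientation: [-0.334, 3.123, 0.0]
contact_force: [0.1, 0.1, 0.4]
grip_width: 0.0402
```

```bash
python3 -c "
from h import *
where(); goto((.548,.2762,.05),192-360)"
```

```text
clk 9.00 t 230.82 b -118.33 z 50.71 yawx -167.80 tilt 0.032 F(t,b,z) 0.0 -0.1 0.4 w 40.2
offset [ 0.0003 -0.0034  0.0014] mm [ 0.2 -1.7  0.7] turn [0.0001 0.0004 0.0023] t 9.0
```

Request:
carry_out(
  offset=[
    [0, 0, 0],
    [0, 0, 0],
    [0, 0, 0],
    [0, 0, 0],
    [0, 0, 0],
    [0, 0, 0],
  ],
  turn=[
    [0, 0, 0],
    [0, 0, 0],
    [0, 0, 0],
    [0, 0, 0],
    [0, 0, 0],
    [0, 0, 0],
  ],
  hand=1,
  force=50,
)

```text
clock: 9.6
tcp_pos: [0.5479, 0.2779, 0.0508]
orientation: [-0.334, 3.123, 0.001]
contact_force: [0.4, 0.3, 3.9]
grip_width: 0.0093
```

```bash
python3 -c "
from h import *
where(); goto((.548,.2762,.05),192-360)"
```

```text
clk 9.60 t 230.77 b -118.44 z 50.84 yawx -167.79 tilt 0.064 F(t,b,z) 0.1 -0.5 3.9 w 9.3
offset [ 0.0006 -0.0033  0.0017] mm [ 0.3 -1.7  0.8] turn [0.0002 0.0007 0.0024] t 9.6
```

Request:
carry_out(
  offset=[
    [0, 0, -0.02],
    [0, 0, -0.05],
    [0, 0, -0.1],
    [0, 0, -0.17],
    [0, 0, -0.24],
    [0, 0, -0.24],
  ],
  turn=[
    [0, 0, 0],
    [0, 0, 0],
    [0, 0, 0],
    [0, 0, 0],
    [0, 0, 0],
    [0, 0, 0],
  ],
)

```text
clock: 10.2
tcp_pos: [0.5503, 0.2793, 0.1767]
orientation: [-0.333, 3.115, 0.007]
contact_force: [-0.2, 0.4, 0.1]
grip_width: 0.0091
```

Run:
```python
from h import *
where(); goto(sh(-19.8,.2),196.95-360); print(r.get_obs()['joints'])
g=imaging.grab_frame("side"); save(g,"s8.png",(260,110,360,230),5)
```

```text
clk 10.20 t 231.45 b -121.12 z 176.73 yawx -167.80 tilt 0.567 F(t,b,z) 0.5 0.1 0.1 w 9.1
offset [ 0.1993 -0.5207 -0.0501] mm [  99.7 -260.3  -25.1] turn [ 0.002   0.0063 -0.0553] t 10.2
[-0.5476382   0.44821575 -0.0305296   1.77081802  0.01689233  0.9129225
  1.19831293]
```

View pics/s8.png

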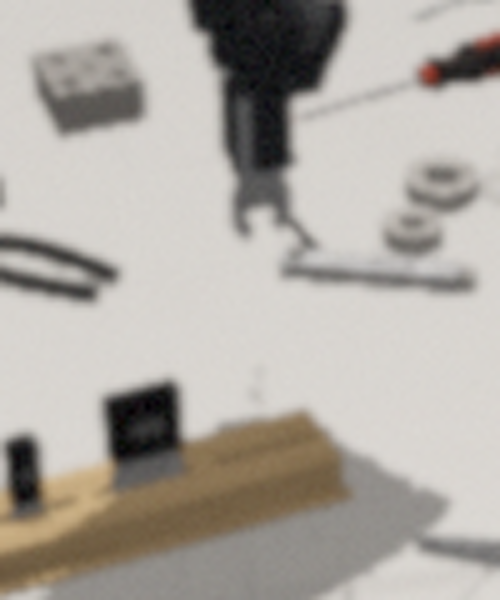

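The clip is in the grip, with its fork hanging centred under the pads at crop (260,205), and the other two clips are still in place. I'll carry it over to the shaft.

Request:
carry_out(
  offset=[
    [0.199, -0.521, -0.03],
    [0.199, -0.521, -0.03],
    [0.199, -0.521, -0.03],
    [0.199, -0.521, -0.03],
    [0.199, -0.521, -0.03],
    [0.199, -0.521, -0.03],
    [0.199, -0.521, -0.03],
    [0.199, -0.521, -0.03],
  ],
  turn=[
    [0, 0, -0.055],
    [0, 0, -0.055],
    [0, 0, -0.055],
    [0, 0, -0.055],
    [0, 0, -0.055],
    [0, 0, -0.055],
    [0, 0, -0.055],
    [0, 0, -0.055],
  ],
)

```text
clock: 11.05
tcp_pos: [0.5046, 0.0016, 0.1849]
orientation: [0.46, -3.107, -0.0]
contact_force: [-0.7, 0.6, -0.6]
grip_width: 0.0091
```

Run:
```python
from h import *
where(); goto(sh(-19.8,.12),196.95-360)
```

```text
clk 11.05 t -20.90 b 3.50 z 184.93 yawx -163.15 tilt 0.066 F(t,b,z) 0.8 0.5 -0.6 w 9.1
offset [-0.0071  0.0022  0.1299] mm [-3.6  1.1 64.9] turn [ 0.0003 -0.0007 -0.0012] t 11.05
```

Request:
carry_out(
  offset=[
    [-0.007, 0.002, 0.06],
    [-0.007, 0.002, 0.11],
    [-0.007, 0.002, 0.14],
    [-0.007, 0.002, 0.15],
    [-0.007, 0.002, 0.15],
    [-0.007, 0.002, 0.15],
  ],
  turn=[
    [0, 0, -0.001],
    [0, 0, -0.001],
    [0, 0, -0.001],
    [0, 0, -0.001],
    [0, 0, -0.001],
    [0, 0, -0.001],
  ],
)

```text
clock: 11.65
tcp_pos: [0.5089, 0.0048, 0.1109]
orientation: [-0.467, 3.106, 0.0]
contact_force: [-0.2, -0.1, -0.2]
grip_width: 0.0092
```

Run:
```python
from h import *
where()
f=imaging.grab_frame("top"); g=imaging.grab_frame("side"); where()
def cr(f,c,w,h):
    x0,y0,x1,y1=c; return cv2.resize(f["pixels"][y0:y1,x0:x1,::-1],(w,h),interpolation=cv2.INTER_CUBIC)
cv2.imwrite("pics/z9.png",np.hstack([cr(g,(280,240,360,320),400,400),cr(f,(340,210,420,290),400,400)]))
```

```text
clk 11.65 t -19.06 b -1.50 z 110.86 yawx -162.91 tilt 0.049 F(t,b,z) -0.1 0.2 -0.2 w 9.2
clk 11.75 t -19.49 b -1.56 z 111.21 yawx -162.95 tilt 0.096 F(t,b,z) 0.2 0.5 -1.2 w 9.0
```

View pics/z9.png

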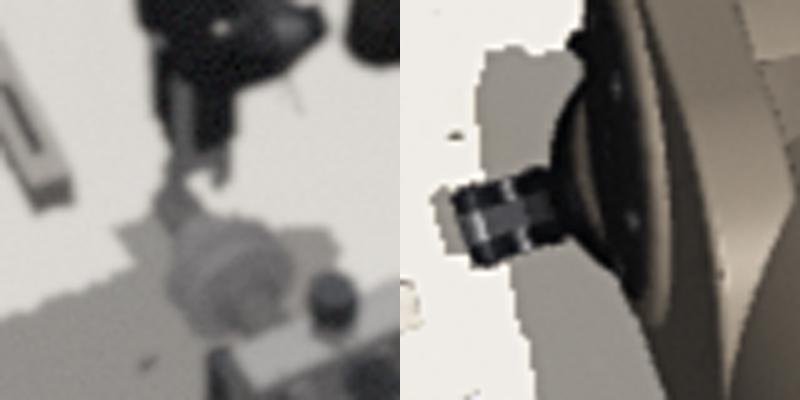

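The side view shows the fork at crop (165–230,165) above and behind the pulley, and the top view shows the hand over the shaft's outer end. The settled lateral reading is -1.5 mm, so I'll correct that and lower to just above contact.

Request:
carry_out(
  offset=[
    [0.003, -0.001, 0],
    [0.003, -0.001, 0.005],
    [0.003, -0.001, 0.01],
    [0.003, -0.001, 0.012],
    [0.003, -0.001, 0.012],
  ],
  turn=[
    [0, 0, 0],
    [0, 0, 0],
    [0, 0, 0],
    [0, 0, 0],
    [0, 0, 0],
  ],
)

```text
clock: 12.25
tcp_pos: [0.5069, 0.003, 0.1041]
orientation: [0.465, -3.106, -0.0]
contact_force: [-0.3, 0.1, -0.1]
grip_width: 0.009
```

```bash
python3 -c "
from h import *
where()"
```

```text
clk 12.25 t -20.16 b 0.93 z 104.06 yawx -162.98 tilt 0.032 F(t,b,z) 0.2 0.3 -0.1 w 9.0
```

Request:
carry_out(
  offset=[
    [0, 0, 0.002],
    [0, 0, 0.004],
    [0, 0, 0.004],
  ],
  turn=[
    [0, 0, 0],
    [0, 0, 0],
    [0, 0, 0],
  ],
)

```text
clock: 12.55
tcp_pos: [0.507, 0.0031, 0.1022]
orientation: [0.465, -3.107, -0.0]
contact_force: [0.5, 0.2, -0.9]
grip_width: 0.0095
```

```bash
python3 -c "
from h import *
where()"
```

```text
clk 12.55 t -20.15 b 0.77 z 102.20 yawx -162.97 tilt 0.011 F(t,b,z) 0.0 -0.6 -0.9 w 9.5
```

Request:
carry_out(
  offset=[
    [0, 0, 0.002],
    [0, 0, 0.004],
    [0, 0, 0.004],
  ],
  turn=[
    [0, 0, 0],
    [0, 0, 0],
    [0, 0, 0],
  ],
)

```text
clock: 12.85
tcp_pos: [0.507, 0.0031, 0.1002]
orientation: [0.465, -3.107, -0.0]
contact_force: [0.5, 0.3, 0.5]
grip_width: 0.0092
```

```bash
python3 -c "
from h import *
where()"
```

```text
clk 12.85 t -20.15 b 0.82 z 100.19 yawx -162.97 tilt 0.013 F(t,b,z) 0.1 -0.5 0.5 w 9.2
```

Request:
carry_out(
  offset=[
    [-0.0016, -0.0005, 0],
    [-0.0016, -0.0005, 0],
    [-0.0016, -0.0005, 0.002],
    [-0.0016, -0.0005, 0.003],
    [-0.0016, -0.0005, 0.003],
  ],
  turn=[
    [0, 0, 0],
    [0, 0, 0],
    [0, 0, 0],
    [0, 0, 0],
    [0, 0, 0],
  ],
)

```text
clock: 13.35
tcp_pos: [0.5079, 0.0033, 0.0987]
orientation: [0.465, -3.107, -0.0]
contact_force: [-0.2, 1.3, -0.7]
grip_width: 0.0088
```

```bash
python3 -c "
from h import *
where()"
```

```text
clk 13.35 t -20.25 b -0.09 z 98.75 yawx -162.96 tilt 0.012 F(t,b,z) 1.3 -0.1 -0.7 w 8.8
```

Request:
carry_out(
  offset=[
    [0, 0, 0.002],
    [0, 0, 0.003],
    [0, 0, 0.003],
  ],
  turn=[
    [0, 0, 0],
    [0, 0, 0],
    [0, 0, 0],
  ],
)

```text
clock: 13.65
tcp_pos: [0.5079, 0.0032, 0.0972]
orientation: [0.465, -3.107, -0.0]
contact_force: [-0.1, 0.4, -0.6]
grip_width: 0.0094
```

```bash
python3 -c "
from h import *
where()"
```

```text
clk 13.65 t -20.26 b -0.08 z 97.25 yawx -162.97 tilt 0.012 F(t,b,z) 0.4 -0.0 -0.6 w 9.4
```

Request:
carry_out(
  offset=[
    [0, 0, 0.002],
    [0, 0, 0.004],
    [0, 0, 0.005],
    [0, 0, 0.005],
  ],
  turn=[
    [0, 0, 0],
    [0, 0, 0],
    [0, 0, 0],
    [0, 0, 0],
  ],
)

```text
clock: 14.05
tcp_pos: [0.5077, 0.0031, 0.0948]
orientation: [0.465, -3.107, -0.0]
contact_force: [-1.8, 0.7, 3.0]
grip_width: 0.0093
```

```bash
python3 -c "
from h import *
where()"
```

```text
clk 14.05 t -20.31 b 0.12 z 94.81 yawx -162.97 tilt 0.026 F(t,b,z) 1.2 1.6 3.0 w 9.3
```

Request:
carry_out(
  offset=[
    [0, 0, 0.002],
    [0, 0, 0.004],
    [0, 0, 0.004],
  ],
  turn=[
    [0, 0, 0],
    [0, 0, 0],
    [0, 0, 0],
  ],
)

```text
clock: 14.35
tcp_pos: [0.5077, 0.0031, 0.0927]
orientation: [0.465, -3.107, -0.0]
contact_force: [-3.1, 1.4, 2.7]
grip_width: 0.0095
```

```bash
python3 -c "
from h import *
where()"
```

```text
clk 14.35 t -20.35 b 0.13 z 92.74 yawx -162.97 tilt 0.023 F(t,b,z) 2.2 2.6 2.7 w 9.5
```

It touched at z≈95 (7 mm, the groove height). The side forces point +b and +t, so I'll ease 0.5 mm that way and press on.

Request:
carry_out(
  offset=[
    [0.001, 0.001, 0.002],
    [0.001, 0.001, 0.004],
    [0.001, 0.001, 0.006],
    [0.001, 0.001, 0.006],
  ],
  turn=[
    [0, 0, 0],
    [0, 0, 0],
    [0, 0, 0],
    [0, 0, 0],
  ],
)

```text
clock: 14.75
tcp_pos: [0.5074, 0.0032, 0.0895]
orientation: [-0.465, 3.107, -0.0]
contact_force: [0.9, 0.8, -2.8]
grip_width: 0.009
```

```bash
python3 -c "
from h import *
where()"
```

```text
clk 14.75 t -20.18 b 0.43 z 89.46 yawx -162.98 tilt 0.014 F(t,b,z) 0.6 -1.1 -2.8 w 9.0
```

Request:
carry_out(
  offset=[
    [0, 0, 0.002],
    [0, 0, 0.004],
    [0, 0, 0.005],
    [0, 0, 0.005],
  ],
  turn=[
    [0, 0, 0],
    [0, 0, 0],
    [0, 0, 0],
    [0, 0, 0],
  ],
)

```text
clock: 15.15
tcp_pos: [0.5075, 0.0032, 0.0881]
orientation: [-0.464, 3.107, -0.0]
contact_force: [-3.5, -0.9, 10.8]
grip_width: 0.0091
```

```bash
python3 -c "
from h import *
where()"
```

```text
clk 15.15 t -20.18 b 0.25 z 88.13 yawx -162.99 tilt 0.022 F(t,b,z) 0.2 3.6 10.8 w 9.1
```

It pulled home (-2.8 N) and then bottomed at z=88.1 against an expected 88.2. I'll give one more small push, relax, release and rise.

Request:
carry_out(
  offset=[
    [0, 0, 0.002],
    [0, 0, 0.003],
    [0, 0, 0.003],
  ],
  turn=[
    [0, 0, 0],
    [0, 0, 0],
    [0, 0, 0],
  ],
)

```text
clock: 15.45
tcp_pos: [0.5077, 0.0032, 0.0877]
orientation: [-0.464, 3.106, -0.0]
contact_force: [-7.2, -1.1, 24.1]
grip_width: 0.0093
```

```bash
python3 -c "
from h import *
where()"
```

```text
clk 15.45 t -20.21 b 0.09 z 87.73 yawx -163.00 tilt 0.041 F(t,b,z) 1.1 7.2 24.1 w 9.3
```

Request:
carry_out(
  offset=[
    [0, 0, -0.005],
    [0, 0, -0.005],
    [0, 0, -0.005],
    [0, 0, -0.005],
    [0, 0, -0.005],
    [0, 0, -0.005],
  ],
  turn=[
    [0, 0, 0],
    [0, 0, 0],
    [0, 0, 0],
    [0, 0, 0],
    [0, 0, 0],
    [0, 0, 0],
  ],
  hand=0.65,
)

```text
clock: 16.05
tcp_pos: [0.5072, 0.0034, 0.0881]
orientation: [0.465, -3.107, -0.0]
contact_force: [-0.1, 0.8, -0.3]
grip_width: 0.0296
```

```bash
python3 -c "
from h import *
where()"
```

```text
clk 16.05 t -19.91 b 0.52 z 88.11 yawx -162.97 tilt 0.021 F(t,b,z) 0.8 -0.1 -0.3 w 29.6
```

Released, with no contact force. I'll rise straight up, then swing away to +y so both cameras can see.

Request:
carry_out(
  offset=[
    [0, 0, -0.04],
    [0, 0, -0.1],
    [0, 0, -0.18],
    [0, 0.08, -0.24],
    [0, 0.18, -0.26],
    [0, 0.28, -0.26],
    [0, 0.36, -0.26],
    [0, 0.36, -0.26],
  ],
  turn=[
    [0, 0, 0],
    [0, 0, 0],
    [0, 0, 0],
    [0, 0, 0],
    [0, 0, 0],
    [0, 0, 0],
    [0, 0, 0],
    [0, 0, 0],
  ],
)

```text
clock: 16.85
tcp_pos: [0.4525, 0.1818, 0.2187]
orientation: [-0.48, 3.104, 0.004]
contact_force: [0.6, -0.1, 0.9]
grip_width: 0.0298
```

Run:
```python
from h import *
where()
f=imaging.grab_frame("top"); g=imaging.grab_frame("side")
for q,c,F in(("clip","side",g),("clip","top",f),("clip_grip","side",g),("loupe","top",f),("bar","top",f)):
    for k in look_for(q,c)[:2]:
        X=world(F,k["xyz"]); d=(X[:2]-S0)*1e3; print(q,c,round(k["score"],2),np.round(X,4),"t %.1f b %.1f"%(d@SD,d@np.array([-SD[1],SD[0]])))
A=rect(f,S0,SY,.05,(-75,15),(-40,40),5)
x0,y0,x1,y1=285,245,355,325
B=cv2.resize(g["pixels"][y0:y1,x0:x1,::-1],(350,400),interpolation=cv2.INTER_CUBIC)
cv2.imwrite("pics/z10.png",np.hstack([A,B]))
```

```text
clk 16.85 t 166.67 b 0.86 z 218.67 yawx -162.42 tilt 0.160 F(t,b,z) -0.3 -0.6 0.9 w 29.8
clip side 0.56 [0.5081 0.0044 0.0818] t -19.2 b -0.6
clip top 0.57 [0.5077 0.008  0.1033] t -15.6 b -1.3
clip_grip side 0.73 [ 5.074e-01 -3.000e-04  8.510e-02] t -23.5 b 1.4
loupe top 0.75 [0.6005 0.1293 0.0257] t 73.4 b -125.4
bar top 0.74 [0.4579 0.097  0.0149] t 84.0 b 20.4
```

View pics/z10.png

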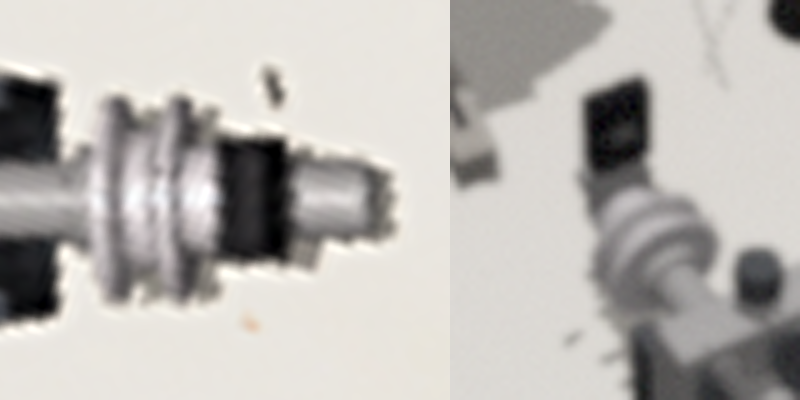

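The clip stands upright and square right beside the boss: top crop cols 215–288, side crop grip at (615,120). The pulley rim is still at its home position (cols 100–190). The hand hovers clear at z=0.22 m.

```bash
python3 -c "
from h import *
where(); print(r.hand_in())"
```

```text
clk 17.20 t 158.54 b 0.67 z 218.18 yawx -163.13 tilt 0.026 F(t,b,z) -0.8 -0.2 -0.3 w 30.0
the job is handed in; nothing more can be done
None
```

The pulley is home and the middle clip is seated in the groove and released. I handed the job in at about 17 s on the clock; no verdict was reported.

- **Pulley:** I pushed the rim with both fingers until it stopped dead at 15.8 N with no more motion. The top view shows it slid 11.5 mm. After fitting, its rim still looked to be at the home position.
- **Clip:** It touched at groove height, snapped down, and bottomed at TCP z 88.1 mm where I expected 88.2. It held under a 24 N push. The last pictures show it upright and square beside the boss.
- **Hand:** After release the hand moved clear to z 0.22 m and the contact force was only noise.

**Checks that disagreed:**
- **Bar:** The network's last top-view position for the bar was 20 mm from its first one in y. I put this down to the arm partly hiding it; no move came near the bar, but I did not look again with the arm out of the way.
- **Clip position:** The network's final clip positions scattered by a few mm (t -15.6 to -23.5 against -19.8), so I relied on the touch heights and the pictures instead.
- **Other clips:** I last saw them undisturbed just after lifting the middle one, and did not check them again at the end.

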